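Tare the paint-mixing scale

TASK

Tare the paint scale with the jar standing on it: push the sliding splash cover fully open with your fingertips, then reach down into the rectangular well it uncovers and press the sunken tare key all the way down, keeping it down for about two seconds before letting it spring up. Leave the cover open, do not press the key in the round well, and leave the jar and the things around the scale where they stand.

Things in the scene. Friction and masses are not known exactly. Their poses are not given: they have to be found in the camera images.
- scale: Grey bench scale, 300 x 300 mm, fixed. Origin: centre of its underside; z up, -x side faces the robot (yaw varies). Near strip (x -150 to -30 mm): flat deck 60 mm high with two wells. Far part: steel pan, x -25 to 145, y -140 to 140 mm, top at z 72 mm. On the deck two 5 mm rails, 6 mm high, run along y at x -118.5 and -61.5 mm, with a stop bar at y -109 mm; the cover slides between them
- tare_mouth (a point): Centre of the mouth of the rectangular tare well, at deck height (z 60 mm), at x -90, y 20 mm of the scale, same axes. The well is 37 mm along x and 61 mm along y, with upright walls; the key's top lies 22 mm below the mouth. At the start the splash cover lies over it
- tare_top (a point): Centre of the top of the white tare key, 30 x 54 mm, on the floor of the rectangular well; goes down with the key
- tare (a joint): Tare key travel: 0 up, 0.006 m fully down. Springs back by itself; it starts to move at about 1.5 N and is fully down at 5 N
- cover (a joint): Splash cover travel: 0 (to 0.015 at the start) shut over the rectangular well, 0.085 m fully open against its stop. It slides towards the scale's -y (away from the round well), has about 1.5 N of friction and stays where it is left
- cover_lip (a point): Middle of the top edge of the lip's push face on the cover; same axes as the scale. Cover: black plate, 50 (x) x 74 mm (y), top 4.5 mm above the deck, reaching 37 mm either side of the face. The lip, 46 mm along x, stands 20.5 mm above the deck; its upright push face looks to +y, a ramp falls 30 mm behind it. The face is at scale y 20 mm shut, -65 mm fully open
- round_mouth (a point): Centre of the mouth of the round well, 45 mm across, at deck height, at x -90, y 112 mm of the scale. A similar white sunken key lies in it, 22 mm down; not to be pressed
- round_key (a joint): Travel of the key in the round well: 0 up, 0.006 m down. To be left alone
- jar: Closed paint jar, 72 mm across, 65 mm high, standing loose on the pan; origin at the centre of its underside
- bottle: Tall blue paint bottle, 68 mm across, 190 mm high, loose on the table on the -y side of the scale; origin at the centre of its underside
- can: Aluminium drinks can, 66 mm across, 120 mm high, loose on the table on the +y side of the scale; origin at the centre of its underside
- cup: White cup, 72 mm across, 90 mm high, loose on the table beyond the can on the +y side; origin at the centre of its underside
There are look-alikes about, which are no part of the job. Of the things that look like the bottle, the middle-sized one is meant.

How it is judged:
By the outcome, as a careful person would: the job done as asked, in the order asked, and still so for the second after the job is handed in, with the robot touching nothing.
It also fails if it takes over 48 s, if anything falls off the work surface, if the arm or the gripper's body presses on something with over 40 N, if the wrist force passes 120 N, or if a joint passes its speed limit or range.

ROBOT

A 6-joint arm with a two-finger parallel gripper is mounted at the origin on the work surface. World frame = base frame: x ahead of the robot, y to its left, z up, the work surface at z = 0. Lengths are in mm, angles in degrees, forces in N, time in s.
With the tool pointing down it reaches from about 350 to 850 mm from the base axis. Payload 8.1 kg.
Tool frame: the origin (TCP) lies where the fingers leave the gripper's body, on its centre line; the fingertips stand 73 mm ahead of it and the grasp point (between the pads) lies 54 mm ahead of it; z points along the fingers, y is the line along which they close (so a half turn about z gives the same grasp; the last joint's range is limited). The gripper opens to 85 mm and grips with 20 to 120 N. Pads are 22 mm wide; open, the fingers measure 114 mm over their backs; the gripper's body (76 mm by 85 mm) begins 54 mm behind the grasp point. The pads swing forward as they close: fully open they stand 13 mm farther back than shut.
Start: joints at [-80.409, 7.471, 85.268, -0, 87.261, -4.893], TCP at [150.09, -580.929, 303.892] pointing down, gripper open.
Joint ranges: [-169.43, 169.43], [-51.17, 129.36], [1.28, 143.12], [-76.62, 256.62], [0, 156.53], [-152.29, 152.29]. Speed limits (degrees/s): [136.94, 136.94, 159.86, 180, 180, 180].

INTERFACE

Orientations are given as [roll, pitch, yaw] about the fixed x, y, z axes, in that order (R = Rz(yaw) Ry(pitch) Rx(roll)).
In Python, from bench import sense, optics, r gives the robot as it stands.
- The arm moves only by the tool servo_tool, never from a script. Its argument "plan" is a list that holds one entry, the list of rows, each a list of 5 numbers: the shift along the world's x, y, z in m, then the turn about the world's z in degrees, then the finger opening in m, from 0 to 0.0854. A call has 1 to 10 rows; each row shifts and turns the commanded pose from where the row before left it; what a row does not reach is not made up. A row lasts 1/10 s, in which the tool goes at most 50 mm and 8.59 degrees, less where a joint would pass 70% of its speed; a pose out of reach is approached as far as the arm can. A call is refused whole if a number of a shift passes 0.05 or a number of a turn 8.59, either way. A call with a gripper value outside its range is refused whole. The fingers move at their own pace and stop on an object; "force" is the grip in N (left out, the last holds). Time passes only in rows, so rows that do not move let the fingers close. It gives the time, the measured TCP pose, the force, the opening and the grip force at its end, in the units of the state.
- sense(): the state, without advancing time (a new reading comes with each control period).
- optics.snapshot(name): name is "side" or "top" or "wrist"; returns a dict with "frame" (480x640x3 uint8, blue, green, red), "fx", "fy", "cx", "cy" (pixels), "cam_to_world" (4x4, takes a point from camera to world coordinates). Camera axes: x right, y down, z forward; pixel columns grow to the right and rows downward; lengths in mm; the calibration is good to about 2 mm. A picture is of the moment at which its call begins. There is no depth.
- r.hand_in(): hands the job in; it is judged then, once.
The state is a dict: "time": time; "joint_pos": joint angles; "qd": joint speeds; "joint_efforts": joint torques, N m; "tool_pos": TCP position; "tcp_rot": TCP orientation; "ft_force": force on the tool from outside, world axes, zero at the start; "wrist_torque": the same for the moment, N m; "finger_gap": finger opening in mm; "grip_force": force on a finger pad.
Only numpy, scipy, OpenCV 4.12 (cv2) and the standard library are available. Lean on these libraries where they do the work, as an engineer would, in place of code of your own. Each camera call takes 0.05 s, during which the arm holds its last target. There are 200 camera calls.

## Working session

There is one attempt and no reset: what is moved stays moved. The work goes in short steps, Python scripts to look and compute and a tool call to move; the robot and the scene stay as the last step left them, time stands still between calls to the robot, and variables do not carry over. Pictures are saved under pics/ and viewed, at most 10 in all, crops included, and the job is handed in when it is done.

Besides the shell and the picture viewer there is one more tool, called after "Call:" by a JSON object that holds its "name" and its "arguments", one argument or row to a line. servo_tool: Moves the arm, as the interface text tells. Its arguments: {"type":"object","properties":{"plan":{"type":"array"},"force":{"type":"number"}},"required":["plan"]}

```bash
mkdir -p pics; python3 - <<'E'
from bench import sense, optics, r
import cv2,numpy as np,json
s=sense();print(s)
for n in("top","side"):
    d=optics.snapshot(n);cv2.imwrite(f"pics/{n}0.png",d["frame"])
    print(n,d["fx"],d["fy"],d["cx"],d["cy"],np.round(d["cam_to_world"],4).tolist())
E
```

```text
{'time': 0.0, 'joint_pos': array([-8.04073406e+01,  7.51391490e+00,  8.53284521e+01, -6.86030115e-05,
        8.72610847e+01, -4.89399229e+00]), 'qd': array([ 0.05035624, -0.0347069 , -0.01011093,  0.0066499 , -0.08088906,
        0.05838128]), 'joint_efforts': array([ 2.91181510e-03, -5.69402540e+01, -5.00548410e+01, -1.18182475e-04,
        1.49952038e-02,  1.52665098e-05]), 'tool_pos': array([ 150.0364346 , -580.51775193,  302.86467271]), 'tcp_rot': array([-1.79896920e+02, -8.75744523e-03,  1.44866471e+01]), 'ft_force': array([-1.06553191, -0.7114933 , -0.78662299]), 'wrist_torque': array([0.00070035, 0.01191399, 0.01942224]), 'grip_force': 0.0, 'finger_gap': 85.16851483750989}
top 492.2393445186372 492.2393445186372 319.70034522176314 234.2421175320288 [[-0.0153, -0.9955, 0.0936, 538.0742], [-0.9996, 0.0175, 0.0226, -42.1914], [-0.0242, -0.0933, -0.9953, 1166.4657], [0.0, 0.0, 0.0, 1.0]]
side 478.89335207448937 478.89335207448937 321.7375894706528 247.1383914341658 [[0.8621, -0.352, 0.3645, 265.3512], [-0.5064, -0.5722, 0.6451, -731.2283], [-0.0185, -0.7407, -0.6716, 803.4157], [0.0, 0.0, 0.0, 1.0]]
```

View pics/top0.png

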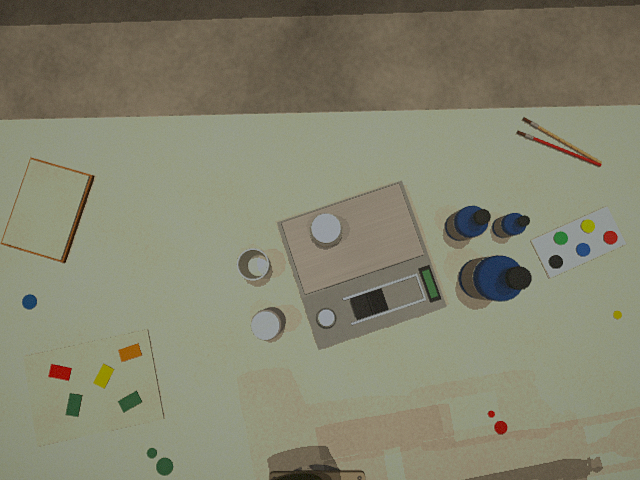

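View pics/side0.png

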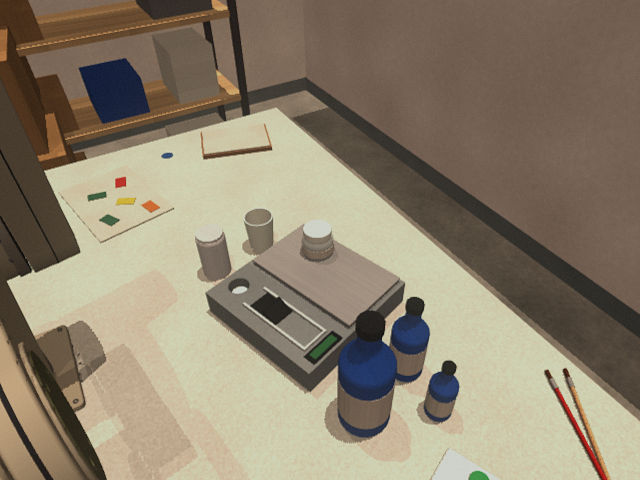

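The top picture shows the scale with near corners at about (445,306) and (319,348), and far corners at (402,182) and (278,222). The cover is at (368,303), the round well at (326,318) and the jar at (326,230). The side picture agrees: cover at (270,307), round well at (240,287). I'll work out the pose from these.

```bash
cat > h.py <<'E'
from bench import sense, optics, r
import cv2,numpy as np
def ray(d,u,v,z):
    M=np.array(d["cam_to_world"]);w=M[:3,:3]@[(u-d["cx"])/d["fx"],(v-d["cy"])/d["fy"],1]
    return M[:3,3]+w*(z-M[2,3])/w[2]
def black(d,t=45,roi=None):
    m=(d["frame"].max(2)<t).astype(np.uint8)
    if roi: k=np.zeros_like(m);a,b,c,e=roi;k[b:e,a:c]=1;m*=k
    c=max(cv2.findContours(m,0,2)[0],key=cv2.contourArea)
    return cv2.minAreaRect(c)
E
python3 - <<'E'
from h import *
d=optics.snapshot("top")
P=[ray(d,*p,60) for p in((445,306),(319,348),(402,182),(278,222))]
print(np.round(P))
e=P[1]-P[0];yaw=np.degrees(np.arctan2(-e[0],e[1]));print("yaw near",yaw,np.linalg.norm(e))
e=P[3]-P[2];print("yaw far",np.degrees(np.arctan2(-e[0],e[1])))
b=black(d,45,(340,280,400,325));print(b)
for q in cv2.boxPoints(b):print(np.round(ray(d,*q,64.5)))
g=ray(d,326,318,60);print("round",g)
print("cover c",ray(d,*b[0],64.5))
cv2.imwrite("pics/crop.png",cv2.resize(d["frame"][260:370,290:470],None,fx=4,fy=4,interpolation=2))
E
```

```text
[[ 478. -292.   60.]
 [ 390.  -12.   60.]
 [ 758. -206.   60.]
 [ 672.   77.   60.]]
yaw near 17.42765485530406 293.97125708166135
yaw far 16.966356954150594
((371.0999755859375, 302.8000183105469), (21.819711685180664, 27.51181411743164), 71.56504821777344)
[501. -92.  64.]
[ 519. -151.   64.]
[ 474. -165.   64.]
[ 455. -107.   64.]
round [454.99915501 -28.16771412  60.        ]
cover c [ 487.26038431 -128.64450107   64.5       ]
```

View pics/crop.png

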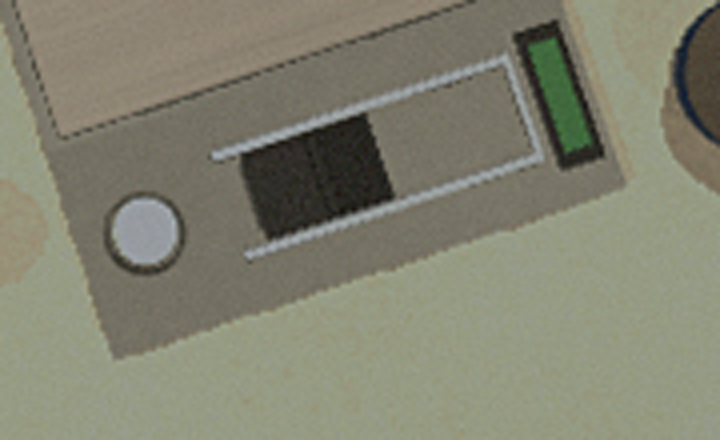

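The crop gives the round well at (326,318), the cover's left edge at about (354,309), and the stop bar at the right. The predicted position of the round well agrees within 1 mm, with yaw about 17.2° and scale centre about (574.5,-108). I'll approach with the fingers closed.

Call:
{"name": "servo_tool", "arguments": {
  "plan": [
    [[0.02, 0.042, 0, 2.7, 0], [0.02, 0.042, 0, 0, 0], [0.02, 0.042, 0, 0, 0], [0.02, 0.042, 0, 0, 0], [0.02, 0.042, 0, 0, 0], [0.02, 0.042, 0, 0, 0], [0.02, 0.042, 0, 0, 0], [0.02, 0.042, 0, 0, 0], [0.02, 0.042, 0, 0, 0], [0.02, 0.042, 0, 0, 0]]
  ]
}}

```text
time: 1.15
tool_pos: [350.3, -159.1, 303.9]
tcp_rot: [180.0, -0.0, 17.2]
ft_force: [1.1, -0.9, 0.6]
finger_gap: -0.1
grip_force: 0.0
```

Call:
{"name": "servo_tool", "arguments": {
  "plan": [
    [[0.02, 0.03, 0, 0, 0], [0.02, 0.03, 0, 0, 0], [0.02, 0.03, 0, 0, 0], [0, 0, 0, 0, 0], [0, 0, 0, 0, 0]]
  ]
}}

```text
time: 1.65
tool_pos: [410.0, -70.3, 303.6]
tcp_rot: [-180.0, 0.1, 17.3]
ft_force: [0.0, -0.4, 0.3]
finger_gap: 0.2
grip_force: 0.0
```

```bash
python3 - <<'E'
from h import *
s=sense();print(s["time"],s["tool_pos"],s["tcp_rot"],s["finger_gap"],s["ft_force"])
d=optics.snapshot("wrist");cv2.imwrite("pics/w1.png",d["frame"]);print(np.round(d["cam_to_world"],3).tolist(),d["fx"],d["cx"],d["cy"])
E
```

```text
1.65 [410.04863549 -70.29773087 303.56394627] [-1.79985585e+02  5.48104707e-02  1.73273481e+01] 0.20855302929289635 [ 0.03546591 -0.38144585  0.30695147]
[[0.299, -0.908, -0.293, 484.925], [-0.954, -0.284, -0.092, -47.355], [0.001, 0.307, -0.952, 373.619], [0.0, 0.0, 0.0, 1.0]] 401.7298153186293 313.87382055077995 237.91686529251538
```

View pics/w1.png

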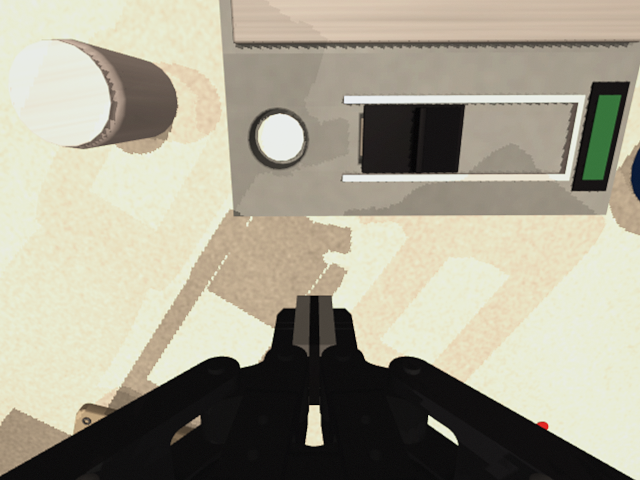

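The wrist view is aligned with the scale. The round well is at (279,138), the rails run at v=100 and v=178, and the cover is from u=361 to 464 with the lip crest near u=418. The stop bar is at u≈575 and the near deck edge at v≈215. Now I'll turn these into scale coordinates.

```bash
python3 - <<'E'
from h import *
d=optics.snapshot("wrist")
c=np.array([574.5,-108]);a=np.radians(17.2);R=np.array([[np.cos(a),-np.sin(a)],[np.sin(a),np.cos(a)]])
for n,u,v,z in(("round -90,112",279,138,60),("rail far -61.5,",343,100,66),("rail near -118.5",343,178,66),("railfar end",580,100,66),("railnear end",570,178,66),("cover left top",361,104,64.5),("cover left bot",362,172,64.5),("lip",418,105,80.5),("lip",418,172,80.5),("cov R",463,106,64.5),("corner -150,150",235,215,60),("corner -150,-150",607,213,60),("plane edge?",357,115,60)):
    p=ray(d,u,v,z);print(n,np.round(p[:2],1),"scale",np.round(R.T@(p[:2]-c),1))
for q in((-90,20),(-90,60),(-90,-65)):print(q,c+R@q)
E
```

```text
round -90,112 [456.5 -29.5] scale [-89.5 109.9]
rail far -61.5, [496.6 -66.8] scale [-62.3  62.4]
rail near -118.5 [442.9 -84.9] scale [-118.9   61. ]
railfar end [ 547.7 -230.8] scale [ -61.9 -109.4]
railnear end [ 494.7 -251.4] scale [-118.6 -113.4]
cover left top [497.9 -80.3] scale [-65.   49.1]
cover left bot [451.4 -97.5] scale [-114.5   46.4]
lip [ 508.4 -116.6] scale [-65.7  11.3]
lip [ 465.2 -133.9] scale [-112.     7.5]
cov R [ 518.8 -152. ] scale [-66.2 -25.6]
corner -150,150 [387.9 -12.1] scale [-149.9  146.8]
corner -150,-150 [ 478.5 -297.5] scale [-147.8 -152.6]
plane edge? [489.9 -80.6] scale [-72.7  51.2]
(-90, 20) [ 482.61078641 -115.50815726]
(-90, 60) [470.78246441 -77.29702278]
(-90, -65) [ 507.74597066 -196.70681804]
```

Call:
{"name": "servo_tool", "arguments": {
  "plan": [
    [[0.022, -0.008, 0, 0, 0], [0.022, -0.008, 0, 0, 0], [0.022, -0.009, 0, 0, 0], [0, 0, -0.03, 0, 0], [0, 0, -0.03, 0, 0], [0, 0, -0.03, 0, 0], [0, 0, -0.03, 0, 0], [0, 0, -0.025, 0, 0], [0, 0, -0.015, 0, 0], [0, 0, 0, 0, 0]]
  ]
}}

```text
time: 2.75
tool_pos: [473.8, -96.7, 141.3]
tcp_rot: [-179.8, 0.2, 17.1]
ft_force: [-0.8, 0.4, 0.2]
finger_gap: -0.2
grip_force: 0.0
```

```bash
python3 - <<'E'
from h import *
d=optics.snapshot("side");cv2.imwrite("pics/s2.png",cv2.resize(d["frame"][220:400,190:430],None,fx=3,fy=3))
E
```

```text
(no output)
```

View pics/s2.png

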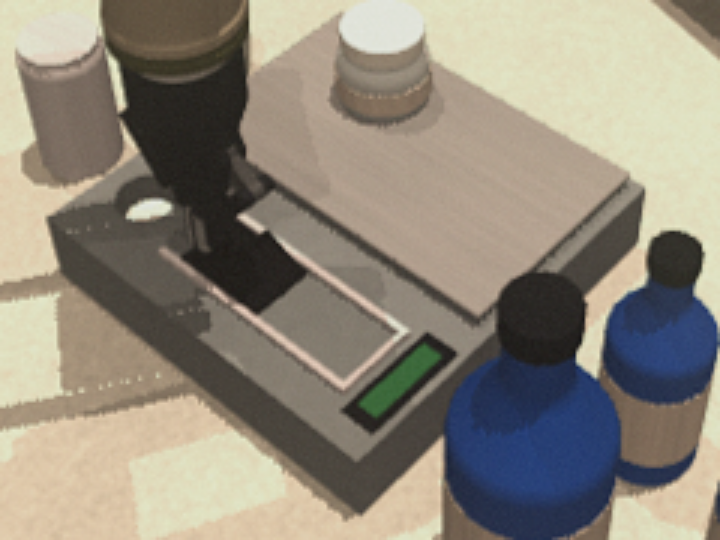

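The side crop shows the closed fingertips near (205,240), standing over the cover plate on the +y side of the lip with nothing touched. Now I'll push along the scale's -y.

Call:
{"name": "servo_tool", "arguments": {
  "plan": [
    [[0.003, -0.0095, 0.001, 0, 0], [0.003, -0.0095, 0, 0, 0], [0.003, -0.0095, 0, 0, 0], [0.003, -0.0095, 0, 0, 0], [0.003, -0.0095, 0, 0, 0], [0.003, -0.0095, 0, 0, 0], [0.003, -0.0095, 0, 0, 0]]
  ]
}}

```text
time: 3.5
tool_pos: [498.3, -163.9, 146.6]
tcp_rot: [179.9, -0.1, 17.2]
ft_force: [-0.3, 1.3, 7.4]
finger_gap: -0.3
grip_force: 3.8
```

Call:
{"name": "servo_tool", "arguments": {
  "plan": [
    [[0.0015, -0.0048, 0, 0, 0], [0.0015, -0.0048, 0, 0, 0], [0.0015, -0.0048, 0, 0, 0]]
  ]
}}

```text
time: 3.8
tool_pos: [502.8, -178.1, 146.5]
tcp_rot: [179.9, -0.1, 17.2]
ft_force: [-0.8, 0.5, 7.1]
finger_gap: 0.1
grip_force: 3.9
```

Call:
{"name": "servo_tool", "arguments": {
  "plan": [
    [[0.0009, -0.0029, 0, 0, 0], [0.0009, -0.0029, 0, 0, 0]]
  ]
}}

```text
time: 4.0
tool_pos: [504.6, -183.9, 146.6]
tcp_rot: [179.9, -0.1, 17.2]
ft_force: [-0.1, 2.1, 6.9]
finger_gap: 0.1
grip_force: 3.8
```

```bash
python3 - <<'E'
from h import *
d=optics.snapshot("wrist");e=optics.snapshot("side")
a=cv2.resize(d["frame"][40:340,200:520],None,fx=1.25,fy=1.25);b=cv2.resize(e["frame"][230:380,210:370],None,fx=2.5,fy=2.5)
cv2.imwrite("pics/p3.png",np.hstack([a,b]))
E
```

```text
(no output)
```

View pics/p3.png

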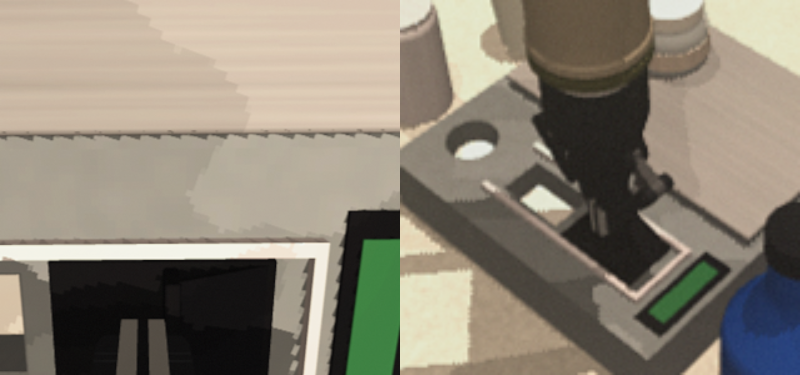

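The picture shows the fingertips on the cover plate against the lip face (crop x≈165), the well partly uncovered, and about 8 mm left to the stop bar (crop x≈305). The tips rest on the plate, so they reach about 82 mm ahead of the TCP. I'll raise a little and push on.

Call:
{"name": "servo_tool", "arguments": {
  "plan": [
    [[0.0006, -0.0019, 0.002, 0, 0], [0.0006, -0.0019, 0.002, 0, 0], [0.0006, -0.0019, 0.001, 0, 0], [0.0006, -0.0019, 0, 0, 0]]
  ]
}}

```text
time: 4.5
tool_pos: [505.7, -190.5, 149.9]
tcp_rot: [-180.0, 0.0, 17.2]
ft_force: [-1.2, 3.9, 1.2]
finger_gap: 0.1
grip_force: 2.4
```

Call:
{"name": "servo_tool", "arguments": {
  "plan": [
    [[0.0006, -0.0019, 0, 0, 0], [0.0006, -0.0019, 0, 0, 0]]
  ]
}}

```text
time: 4.7
tool_pos: [506.1, -191.6, 149.5]
tcp_rot: [-179.6, 0.1, 17.2]
ft_force: [-8.8, 21.5, 12.8]
finger_gap: -0.1
grip_force: 11.6
```

Call:
{"name": "servo_tool", "arguments": {
  "plan": [
    [[0.0006, -0.0019, 0, 0, 0], [0.0006, -0.0019, 0, 0, 0]]
  ]
}}

```text
time: 4.9
tool_pos: [506.5, -192.6, 149.3]
tcp_rot: [-179.3, 0.1, 17.2]
ft_force: [-14.2, 36.2, 22.8]
finger_gap: -0.0
grip_force: 19.8
```

The push force rose sharply to 36 N, so the cover is at its stop. I'll back off, lift and look.

Call:
{"name": "servo_tool", "arguments": {
  "plan": [
    [[-0.0015, 0.0048, 0, 0, 0], [-0.003, 0.0095, 0.005, 0, 0], [-0.003, 0.0095, 0.03, 0, 0], [-0.006, 0.019, 0.03, 0, 0], [-0.006, 0.019, 0.02, 0, 0], [-0.006, 0.018, 0.01, 0, 0], [0, 0, 0, 0, 0], [0, 0, 0, 0, 0]]
  ]
}}

```text
time: 5.7
tool_pos: [482.9, -118.2, 245.3]
tcp_rot: [179.9, -0.1, 17.2]
ft_force: [0.8, 0.1, -0.2]
finger_gap: 0.2
grip_force: 0.0
```

```bash
python3 - <<'E'
from h import *
s=sense();print(s["tool_pos"],s["tcp_rot"])
d=optics.snapshot("wrist");cv2.imwrite("pics/w4.png",d["frame"])
t=optics.snapshot("top");cv2.imwrite("pics/t4.png",t["frame"])
E
```

```text
[ 482.94686499 -118.20865897  245.34460957] [ 1.79910566e+02 -6.06164430e-02  1.72264495e+01]
```

View pics/w4.png

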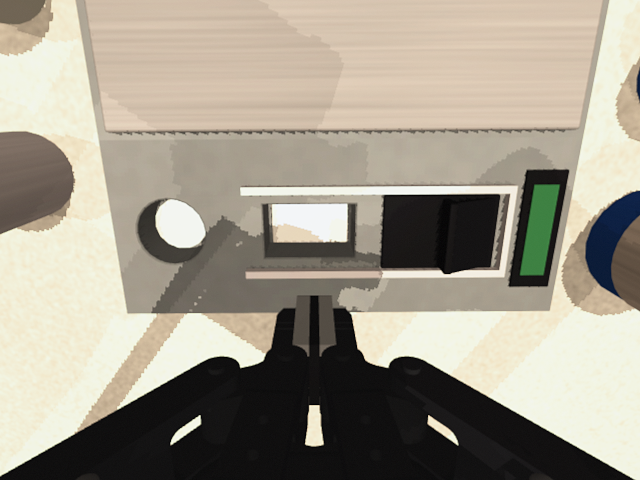

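The cover plate runs from u=383 to 498, close up to the stop bar. The tare well mouth is at about (263..356, 203..257), with the white key inside it.

```bash
python3 - <<'E'
from h import *
d=optics.snapshot("wrist")
c=np.array([574.5,-108]);a=np.radians(17.2);R=np.array([[np.cos(a),-np.sin(a)],[np.sin(a),np.cos(a)]])
for n,u,v,z in(("mouth",309.5,230,60),("ML",263,230,60),("MR",356,230,60),("Mtop",309,203,60),("Mbot",309,257,60),("coverL (-28)",382,230,64.5),("coverR (-102)",499,230,64.5),("stop inner",503,230,66),("round",172,230,60)):
    p=ray(d,u,v,z);print(n,np.round(p[:2],1),"scale",np.round(R.T@(p[:2]-c),1))
p=sense()["tool_pos"];print(R.T@(p[:2]-c))
E
```

```text
mouth [ 483.6 -115.9] scale [-89.1  19.3]
ML [474.5 -86.6] scale [-89.1  50. ]
MR [ 492.7 -145.3] scale [-89.1 -11.4]
Mtop [ 501.  -110.3] scale [-70.9  19.6]
Mbot [ 465.3 -121.2] scale [-108.2   19.7]
coverL (-28) [ 498.9 -160.5] scale [-87.8 -27.8]
coverR (-102) [ 521.4 -233.2] scale [ -87.7 -103.9]
stop inner [ 522.4 -234.8] scale [ -87.3 -105.7]
round [456.7 -29.1] scale [-89.2 110.1]
[-91.05051172  17.09287672]
```

Cover confirmed open: its left edge is at -27.8, against -28 expected. I'll go down into the well.

Call:
{"name": "servo_tool", "arguments": {
  "plan": [
    [[0.0005, 0.002, -0.02, 0, 0], [0, 0, -0.02, 0, 0], [0, 0, -0.02, 0, 0], [0, 0, -0.02, 0, 0], [0, 0, -0.02, 0, 0], [0, 0, -0.01, 0, 0], [0, 0, -0.005, 0, 0], [0, 0, 0, 0, 0], [0, 0, 0, 0, 0]]
  ]
}}

```text
time: 6.75
tool_pos: [483.7, -116.3, 130.7]
tcp_rot: [180.0, -0.0, 17.2]
ft_force: [0.8, -0.4, 0.6]
finger_gap: 0.2
grip_force: 0.0
```

Call:
{"name": "servo_tool", "arguments": {
  "plan": [
    [[0, 0, -0.003, 0, 0], [0, 0, -0.003, 0, 0], [0, 0, -0.003, 0, 0], [0, 0, 0, 0, 0]]
  ]
}}

```text
time: 7.15
tool_pos: [482.9, -115.9, 120.4]
tcp_rot: [-180.0, 0.0, 17.2]
ft_force: [0.1, -0.4, 0.2]
finger_gap: 0.1
grip_force: 0.0
```

Call:
{"name": "servo_tool", "arguments": {
  "plan": [
    [[0, 0, -0.002, 0, 0], [0, 0, -0.002, 0, 0], [0, 0, -0.002, 0, 0]]
  ]
}}

```text
time: 7.45
tool_pos: [483.2, -116.0, 114.8]
tcp_rot: [180.0, -0.0, 17.2]
ft_force: [-0.3, 0.3, 0.6]
finger_gap: -0.2
grip_force: 0.0
```

Call:
{"name": "servo_tool", "arguments": {
  "plan": [
    [[0, 0, -0.002, 0, 0], [0, 0, -0.002, 0, 0], [0, 0, 0, 0, 0]]
  ]
}}

```text
time: 7.75
tool_pos: [483.1, -116.0, 110.7]
tcp_rot: [-180.0, 0.0, 17.2]
ft_force: [0.8, -0.4, 1.9]
finger_gap: 0.2
grip_force: 0.7
```

Call:
{"name": "servo_tool", "arguments": {
  "plan": [
    [[0, 0, -0.002, 0, 0], [0, 0, -0.001, 0, 0], [0, 0, 0, 0, 0]]
  ]
}}

```text
time: 8.05
tool_pos: [483.3, -116.1, 108.0]
tcp_rot: [180.0, -0.0, 17.2]
ft_force: [-1.6, 0.7, 2.9]
finger_gap: 0.1
grip_force: 1.4
```

Contact came at TCP z≈111, as expected, so fully down is about 105.

Call:
{"name": "servo_tool", "arguments": {
  "plan": [
    [[0, 0, -0.002, 0, 0], [0, 0, -0.0015, 0, 0], [0, 0, -0.001, 0, 0], [0, 0, 0, 0, 0]]
  ]
}}

```text
time: 8.45
tool_pos: [483.5, -116.1, 104.5]
tcp_rot: [180.0, -0.0, 17.2]
ft_force: [-5.8, 2.6, 14.6]
finger_gap: 0.2
grip_force: 7.3
```

It's bottomed at 14.6 N, well above the 5 N needed. Holding for two seconds.

Call:
{"name": "servo_tool", "arguments": {
  "plan": [
    [[0, 0, 0, 0, 0], [0, 0, 0, 0, 0], [0, 0, 0, 0, 0], [0, 0, 0, 0, 0], [0, 0, 0, 0, 0], [0, 0, 0, 0, 0], [0, 0, 0, 0, 0], [0, 0, 0, 0, 0], [0, 0, 0, 0, 0], [0, 0, 0, 0, 0]]
  ]
}}

```text
time: 9.45
tool_pos: [483.5, -116.1, 104.5]
tcp_rot: [180.0, -0.0, 17.2]
ft_force: [-5.1, 1.0, 14.3]
finger_gap: 0.0
grip_force: 7.3
```

Call:
{"name": "servo_tool", "arguments": {
  "plan": [
    [[0, 0, 0, 0, 0], [0, 0, 0, 0, 0], [0, 0, 0, 0, 0], [0, 0, 0, 0, 0], [0, 0, 0, 0, 0], [0, 0, 0, 0, 0], [0, 0, 0, 0, 0], [0, 0, 0, 0, 0], [0, 0, 0, 0, 0], [0, 0, 0, 0, 0]]
  ]
}}

```text
time: 10.45
tool_pos: [483.5, -116.1, 104.5]
tcp_rot: [180.0, -0.0, 17.2]
ft_force: [-5.8, 2.4, 14.4]
finger_gap: 0.1
grip_force: 7.3
```

Call:
{"name": "servo_tool", "arguments": {
  "plan": [
    [[0, 0, 0.005, 0, 0], [0, 0, 0.01, 0, 0], [0, 0, 0.02, 0, 0], [0, 0, 0.03, 0, 0], [0, 0, 0.04, 0, 0], [0, 0, 0.04, 0, 0], [0, 0, 0.03, 0, 0], [0, 0, 0.02, 0, 0], [0, 0, 0, 0, 0], [0, 0, 0, 0, 0]]
  ]
}}

```text
time: 11.45
tool_pos: [483.1, -116.0, 298.2]
tcp_rot: [180.0, -0.0, 17.2]
ft_force: [-0.7, 0.9, 0.4]
finger_gap: 0.2
grip_force: 0.0
```

```bash
python3 - <<'E'
from h import *
d=optics.snapshot("wrist");e=optics.snapshot("side");
cv2.imwrite("pics/end.png",np.hstack([cv2.resize(d["frame"],(400,300)),cv2.resize(e["frame"],(400,300))]))
E
```

```text
(no output)
```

View pics/end.png

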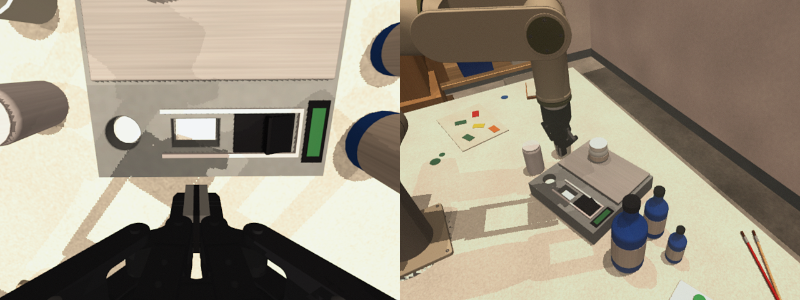

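The final picture shows the cover open against its stop (235–297,130 in the left half), the tare key up at (195,130), and the jar, bottles, can and cup where they were.

```bash
python3 -c "
from bench import r
print(r.hand_in())"
```

```text
the job is handed in; nothing more can be done
None
```

The job is handed in: I pushed the cover open to its stop, held the tare key fully down for just over 2 s (about 14 N) and let it spring up, without touching the round key, the jar or anything around the scale; the verdict was not shown.

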